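# Slant the rolling pin out of a half-covered utensil box

### The job

Fetch the rolling pin from the bamboo utensil box on the worktop: slide the clear lid all the way back over the fixed half of the box top, then slant the pin up through the open half, its uncovered end first, drawing the other end out from under the fixed half. Finish while holding the pin in the gripper, all of it well above the box and carried by the gripper alone. Leave the box open with the bottle opener still lying in it, and do not shift the timer, the jar or the glass.

Things in the scene. Friction and masses are not known exactly. Their poses are not given: they have to be found in the camera images.
- utensil_box: fixed bamboo box, 280 long (x) x 180 wide (y) x 71 high; origin: centre of underside, z up. Walls 5 thick, 68 high; inner floor z = 6. A fixed board (z = 67 to 71) covers the back half, x = -8 to +140; the front half inside, x = -135 to -8, is open once the lid is slid back. A divider 5 thick, top at z = 36, y = -27.5, leaves a wide bay (y = -25 to +85) and a narrow bay 55 wide
- lid (a joint): how far the clear lid is slid along the box's +x, in m: 0 closed, 0.130 at its stop, lying over the fixed board; friction about 2 N, stays where left. Lid sheet 146 long, 4 thick, top at box z = 76.5, front edge at box x = -142 when closed and -12 at the stop; its side lips reach 95 either side of the box's middle
- lid_grip (a point): middle of the top of the lid's wooden grip bar, which moves with the lid; axes as the box. Bar 12 thick along x, 80 long along y, 20 high above the lid sheet; its top is 96.5 above the worktop. Pinch it across its thickness from above
- bay_front (a point): point on the floor of the wide bay, in the middle of its width, at the inner face of the box's front end wall (box x = -135, y = +30, z = 6); axes as the box. The end wall rises 62 above this floor
- cover_edge (a point): point on the lower front edge of the fixed board, above the middle of the wide bay (box x = -8, y = +30, z = 67); axes as the box. The opening between it and the end wall is 127 long, 123 with the lid's edge; 61 clear height under the board
- rolling_pin: small wooden pastry rolling pin, 215 long along its x axis, origin at its centre; dark barrel 26 in diameter and 155 long with chamfered ends, and a paler turned knob 16 in diameter and 30 long at each end; mass 0.07 to 0.14 kg. It lies loose on the floor of the wide bay, about along the box's x, and may roll a little
- pin_front (a point): tip of the pin's uncovered end, next to the front end wall (pin x = -107.5)
- pin_back (a point): tip of the pin's other end, under the fixed board (pin x = +107.5)
- cap_opener: bottle opener with a yellow grip, 177 x 35 x 19, lying lengthwise in the narrow bay; origin: centre of its underside
- kitchen_timer: white round kitchen timer with a red grip, 67 in diameter, 40 high, loose on the worktop left of the box; origin: centre of its underside
- clip_jar: clip-top glass storage jar, 89 x 86 x 119 high, loose on the worktop further left; origin: centre of its underside
- glass: drinking glass, 81 in diameter, 93 high, loose on the worktop right of the box; origin: centre of its underside

How it is judged:
By the outcome, as a careful person would: the job done as asked, in the order asked, and still so for the second after the job is handed in, while the arm keeps its last pose, push and grip.
It also fails if it takes over 54 s, if anything falls off the work surface, if the arm or the gripper's body presses on something with over 40 N, if the wrist force passes 120 N, or if a joint passes its speed limit or range.

### The arm

A 6-joint arm with a two-finger parallel gripper is mounted at the origin on a cart in front of the work surface, level with it; the furniture and walls round the work are solid. World frame = base frame: x ahead of the robot, y to its left, z up, the work surface at z = 0. Lengths are in m, angles in degrees, forces in N, time in s.
With the tool pointing down it reaches from about 0.25 to 0.775 m from the base axis. Payload 8.9 kg.
Tool frame: the origin (TCP) lies at the very end of the fingers, on their centre line; the grasp point (between the pads) lies 19 mm behind it; z points along the fingers, y is the line along which they close (so a half turn about z gives the same grasp; the last joint's range is limited). The gripper opens to 85 mm and grips with 20 to 120 N. Pads are 22 mm wide; open, the fingers measure 114 mm over their backs; the gripper's body (76 mm by 85 mm) begins 54 mm behind the grasp point. The pads swing forward as they close: fully open they stand 13 mm farther back than shut.
Start: joints at [65.3, 16.656, -8.789, 64.555, 0, 82.019], TCP at [0.151, 0.503, 0.231] pointing down, gripper open.
Joint ranges: [-144.48, 144.48], [-52.06, 99.96], [-74.48, 78.29], [-112.23, 115.85], [-86.99, 84.42], [-180, 180]. Speed limits (degrees/s): [127.2, 127.2, 159.86, 180, 180, 180].

### API

Orientations are given as [roll, pitch, yaw] about the fixed x, y, z axes, in that order (R = Rz(yaw) Ry(pitch) Rx(roll)).
In Python, from rig import manip gives the robot as it stands.
- The arm moves only by the shell command python3 -m crank 'ROWS' [FORCE]. ROWS is a JSON object whose key "rows" holds a list of rows, 1 to 20 of them, each of 7 numbers: the finger opening in m, then dx, dy, dz in a scale on which 1.0 is 0.6 m, then a rotation vector rx, ry, rz in parts of the range, where 1.0 means 2 rad; each row is the pose to reach, as a shift and turn from the pose commanded when the command began, along the tool's axes at that moment; what a row does not reach only later rows make up. A row lasts 1/10 s, in which the tool goes at most 0.05 m and 8.59 degrees, less where a joint would pass 70% of its speed; a pose out of reach is approached as far as the arm can. The fingers move at their own pace and stop on an object; FORCE is the grip in N (left out, the last holds). Time passes only in rows, so rows that do not move let the fingers close. It prints the time, the measured TCP pose, the force, the opening and the grip force at its end. Shift and turn numbers lie between -1 and 1, and a call with a number outside is refused. Input that does not fit is refused with a message, and nothing moves.
- manip.sense(): the state, without advancing time (a new reading comes with each control period).
- manip.camera(name): name is "scene" or "top"; returns a dict with "color" (420x560x3 uint8, blue, green, red), "fx", "fy", "cx", "cy" (pixels), "view" (4x4, takes a point from world to camera coordinates). Camera axes: x right, y up, looking along -z (the intrinsics and any distortion apply to the point x, -y, -z); pixel columns grow to the right and rows downward; lengths in m; the calibration is good to about 2 mm. A picture is of the moment at which its call begins. There is no depth.
- manip.finish_job(): hands the job in; it is judged then, once.
Trained networks look in the newest picture that a camera, given by its name, has taken for a name from the list of things; names that differ only in an ending like _2 or _b are one class to them, and where a whole thing is asked for, a point or a joint stands for the part that bears it (a point fixed in the world has none). Each returns a list of dicts, best first, with "score" (0 to 1); they miss things now and then, are a little off and sometimes report something else, mostly with a low value. They report only what shows in the picture. A call takes as long as a camera call.
- manip.outline_of(camera, thing): "pixels" (420x560 bool, what is visible of it) and "centre" ([column, row] in pixels, amid what is visible of it).
The state is a dict: "t": time; "joint_pos": joint angles; "qvel": joint speeds; "joint_efforts": joint torques, N m; "position": TCP position; "tcp_rot": TCP orientation; "force": force on the tool from outside, world axes, zero at the start; "moment": the same for the moment, N m; "opening": finger opening in m; "grip_force": force on a finger pad.
Only numpy, scipy, OpenCV 4.12 (cv2) and the standard library are available. Lean on these libraries where they do the work, as an engineer would, in place of code of your own. Each camera call takes 0.05 s, during which the arm holds its last target. There are 200 camera calls.

## Working session

There is one attempt and no reset: what is moved stays moved. The work goes in short steps, Python scripts to look and compute and a shell command to move; the robot and the scene stay as the last step left them, time stands still between calls to the robot, and variables do not carry over. Pictures are saved under pics/ and viewed, at most 10 in all, crops included, and the job is handed in when it is done.

```bash
ls; mkdir -p pics
python3 - <<'E'
from rig import manip
import cv2,numpy as np
np.set_printoptions(precision=4,suppress=True)
for n in("scene","top"):
    c=manip.camera(n); cv2.imwrite(f"pics/{n}0.png",c["color"])
    print(n,c["fx"],c["fy"],c["cx"],c["cy"],[k for k in c],"\n",c["view"])
    for th in("utensil_box","lid_grip","rolling_pin","kitchen_timer","glass","clip_jar","cap_opener"):
        for o in manip.outline_of(n,th)[:2]:
            ys,xs=np.nonzero(o["pixels"]); print(th,round(o["score"],2),o["centre"],xs.min(),xs.max(),ys.min(),ys.max())
s=manip.sense();print(s)
E
```

```text
pics
scene 437.6785496913936 437.6785496913936 278.5919332593632 206.26696891040226 ['color', 'fx', 'fy', 'cx', 'cy', 'view'] 
 [[ 0.6837 -0.7297  0.0082 -0.2995]
 [ 0.4243  0.4066  0.8091 -0.2975]
 [-0.5937 -0.5497  0.5877 -1.2863]
 [ 0.      0.      0.      1.    ]]
utensil_box 0.9 [312.0, 235.3] 264 360 199 274
lid_grip 0.89 [293.5, 219.8] 263 328 198 242
kitchen_timer 0.77 [212.8, 198.3] 206 222 192 205
glass 0.59 [373.2, 287.9] 360 389 270 309
glass 0.3 [313.8, 237.3] 264 360 199 274
top 511.41621707357785 511.41621707357785 283.7718589507108 215.43522974968104 ['color', 'fx', 'fy', 'cx', 'cy', 'view'] 
 [[ 0.0204 -0.9998  0.0036  0.0486]
 [ 0.9826  0.0208  0.1844 -0.4829]
 [-0.1844 -0.0002  0.9829 -1.4067]
 [ 0.      0.      0.      1.    ]]
utensil_box 0.87 [335.4, 212.7] 287 389 176 248
kitchen_timer 0.63 [187.6, 234.9] 174 197 223 247
kitchen_timer 0.18 [339.1, 213.6] 287 389 175 248
glass 0.65 [448.2, 242.8] 430 465 227 257
clip_jar 0.64 [133.7, 214.3] 114 152 197 232
{'t': 0.8, 'joint_pos': array([65.2996, 16.6557, -8.7904, 64.5554,  0.0006, 82.0195]), 'qvel': array([-0.0341,  0.0408,  0.0005,  0.0142, -0.0944, -0.1058]), 'joint_efforts': array([  0.0016, -53.6974,  33.1632,   0.0015,  -0.0002,  -0.    ]), 'position': array([0.151 , 0.5028, 0.2313]), 'tcp_rot': array([-179.9986,   -0.0008,  163.2801]), 'force': array([-0.1753,  0.54  , -0.2037]), 'moment': array([-0.0009, -0.0237, -0.0378]), 'grip_force': 0.0, 'opening': 0.08547002184724059}
```

Run:
```python
import cv2
a=cv2.imread("pics/top0.png")[150:290,90:490]; cv2.imwrite("pics/t0c.png",cv2.resize(a,None,fx=2,fy=2,interpolation=cv2.INTER_CUBIC))
a=cv2.imread("pics/top0.png")[165:260,275:400]; cv2.imwrite("pics/t0d.png",cv2.resize(a,None,fx=6,fy=6,interpolation=cv2.INTER_CUBIC))
a=cv2.imread("pics/scene0.png")[160:330,180:405]; cv2.imwrite("pics/s0c.png",cv2.resize(a,None,fx=3.5,fy=3.5,interpolation=cv2.INTER_CUBIC))
```

```text
(no output)
```

View pics/t0d.png

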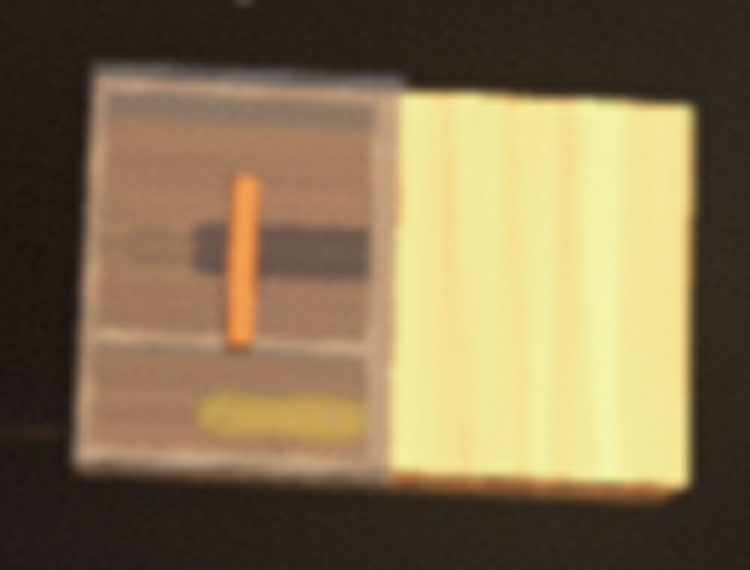

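View pics/s0c.png

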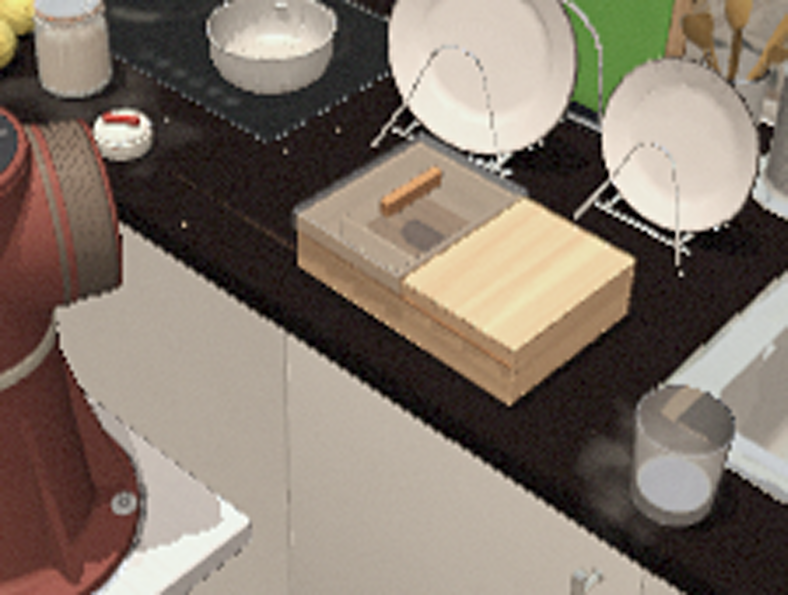

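The top view shows the box with its front to the left (world +y) and its back to the right. The grip bar is centred near crop (243,261), the pin's barrel lies at row ~250, and the opener is in the near bay.

```bash
cat > h.py <<'E'
import numpy as np,cv2
from scipy.optimize import least_squares
from rig import manip
np.set_printoptions(precision=4,suppress=True)
def proj(c,P):
    P=np.atleast_2d(P); q=P@c["view"][:3,:3].T+c["view"][:3,3]
    return np.c_[c["cx"]+c["fx"]*q[:,0]/-q[:,2], c["cy"]-c["fy"]*q[:,1]/-q[:,2]]
def ray(c,uv,z):
    R=c["view"][:3,:3];t=c["view"][:3,3];o=-R.T@t
    d=R.T@np.array([(uv[0]-c["cx"])/c["fx"],-(uv[1]-c["cy"])/c["fy"],-1]); return o+d*(z-o[2])/d[2]
def b2w(b,P):
    P=np.atleast_2d(P);c,s=np.cos(b[2]),np.sin(b[2]); return np.c_[b[0]+c*P[:,0]-s*P[:,1],b[1]+s*P[:,0]+c*P[:,1],P[:,2]]
E
python3 - <<'E'
from h import *
t=manip.camera("top"); s=manip.camera("scene")
k=lambda pts,f,o:[((u+.5)/f-.5+o[0],(v+.5)/f-.5+o[1]) for u,v in pts]
tp=np.array(k([(693,103),(690,488),(93,65),(75,467)],6,(275,165)))
sp=np.array(k([(634,262),(513,348),(295,212),(510,402)],3.5,(180,160)))
T=np.array([[.14,.09,.071],[.14,-.09,.071],[-.142,.095,.0765],[-.142,-.095,.0765]])
S=np.array([[.14,.09,.071],[.14,-.09,.071],[-.142,-.095,.0765],[.14,-.09,0]])
f=lambda b:np.r_[(proj(t,b2w(b,T))-tp).ravel(),(proj(s,b2w(b,S))-sp).ravel()]
r=least_squares(f,[.5,-.05,-1.57],loss="soft_l1");b=r.x;print(b,np.degrees(b[2]));print(f(b).reshape(-1,2))
np.save("box.npy",b)
for p in k([(247,175),(238,348),(243,261)],6,(275,165)):
    w=ray(t,p,.0965);print("bar",w,b2w([0,0,-b[2]],[w[0]-b[0],w[1]-b[1],w[2]]))
for p in k([(193,250),(368,252),(130,243)],6,(275,165)):
    w=ray(t,p,.019);print("pin",w,b2w([0,0,-b[2]],[w[0]-b[0],w[1]-b[1],w[2]]))
print(manip.sense()["t"])
E
```

```text
[ 0.4935 -0.0975 -1.5922] -91.2237744642058
[[-0.0114 -0.1628]
 [ 0.2621 -1.0492]
 [ 0.2926 -0.188 ]
 [ 0.5683 -0.306 ]
 [-0.3106 -0.8852]
 [-0.1124  0.859 ]
 [-2.2622 -0.4848]
 [-0.8591  1.8528]]
bar [ 0.5348 -0.0283  0.0965] [[-0.0701  0.0399  0.0965]]
bar [ 0.454  -0.0249  0.0965] [[-0.0718 -0.041   0.0965]]
bar [ 0.4945 -0.0268  0.0965] [[-0.0707 -0.0005  0.0965]]
pin [ 0.5152 -0.0074  0.019 ] [[-0.0906  0.0198  0.019 ]]
pin [ 0.516 -0.092  0.019] [[-0.006   0.0224  0.019 ]]
pin [0.518  0.0231 0.019 ] [[-0.1211  0.0219  0.019 ]]
0.9
```

The manual's scale: shifts go in shares of 0.6 m and turns go in shares of 2 rad. Converting my numbers, -0.4813 m / 0.6 = -0.8022, -0.4084 m / 0.6 = -0.6807, -15.5 degrees / 114.5916 = -0.1353.

```bash
python3 -m crank '{"rows":[[0.05,-0.8022,-0.6807,0.1522,0,0,-0.1353],[0.05,-0.8022,-0.6807,0.1522,0,0,-0.1353],[0.05,-0.8022,-0.6807,0.1522,0,0,-0.1353],[0.05,-0.8022,-0.6807,0.1522,0,0,-0.1353],[0.05,-0.8022,-0.6807,0.1522,0,0,-0.1353],[0.05,-0.8022,-0.6807,0.1522,0,0,-0.1353],[0.05,-0.8022,-0.6807,0.1522,0,0,-0.1353],[0.05,-0.8022,-0.6807,0.1522,0,0,-0.1353],[0.05,-0.8022,-0.6807,0.1522,0,0,-0.1353],[0.05,-0.8022,-0.6807,0.1522,0,0,-0.1353],[0.05,-0.8022,-0.6807,0.1522,0,0,-0.1353],[0.05,-0.8022,-0.6807,0.1522,0,0,-0.1353],[0.05,-0.8022,-0.6807,0.1522,0,0,-0.1353],[0.05,-0.8022,-0.6807,0.1522,0,0,-0.1353],[0.05,-0.8022,-0.6807,0.1522,0,0,-0.1353],[0.05,-0.8022,-0.6807,0.1522,0,0,-0.1353],[0.05,-0.8022,-0.6807,0.1522,0,0,-0.1353],[0.05,-0.8022,-0.6807,0.1522,0,0,-0.1353]]}'
```

```text
t: 2.7
position: [0.4942, -0.0259, 0.1403]
tcp_rot: [-180.0, 0.0, 178.9]
force: [1.5, -0.1, -0.4]
opening: 0.0501
grip_force: 0.0
```

To row units: 0.058 m / 0.6 = 0.0967, 0.05 m / 0.6 = 0.0833.

```bash
python3 -m crank '{"rows":[[0.05,0,0,0.05,0,0,0],[0.05,0,0,0.0833,0,0,0],[0.05,0,0,0.0967,0,0,0],[0.05,0,0,0.0967,0,0,0],[0,0,0,0.0967,0,0,0],[0,0,0,0.0967,0,0,0],[0,0,0,0.0967,0,0,0],[0,0,0,0.0967,0,0,0],[0,0,0,0.0967,0,0,0],[0,0,0,0.0967,0,0,0],[0,0,0,0.0967,0,0,0],[0,0,0,0.0967,0,0,0]]}' 40
```

```text
t: 3.9
position: [0.4953, -0.0286, 0.0831]
tcp_rot: [-179.8, 0.1, 178.7]
force: [-2.3, -8.6, 4.0]
opening: 0.0105
grip_force: 41.6
```

To row units: -0.135 m / 0.6 = -0.225, -0.132 m / 0.6 = -0.22.

```bash
python3 -m crank '{"rows":[[0,0,-0.025,0,0,0,0],[0,0,-0.05,0,0,0,0],[0,0,-0.075,0,0,0,0],[0,0,-0.1,0,0,0,0],[0,0,-0.125,0,0,0,0],[0,0,-0.15,0,0,0,0],[0,0,-0.175,0,0,0,0],[0,0,-0.1967,0,0,0,0],[0,0,-0.2117,0,0,0,0],[0,0,-0.22,0,0,0,0],[0,0,-0.225,0,0,0,0],[0,0,-0.225,0,0,0,0],[0,0,-0.225,0,0,0,0]]}'
```

```text
t: 5.2
position: [0.4913, -0.1589, 0.0831]
tcp_rot: [179.7, 0.0, 178.8]
force: [-3.5, 14.6, 14.6]
opening: 0.0108
grip_force: 43.0
```

To row units: -0.1 m / 0.6 = -0.1667, -0.09 m / 0.6 = -0.15, 90 degrees / 114.5916 = 0.7854.

```bash
python3 -m crank '{"rows":[[0.05,0,0.0067,0,0,0,0],[0.05,0,0.0067,0,0,0,0],[0.05,0,0.0067,0,0,0,0],[0.05,0,0.0067,0,0,0,0],[0.05,0,0.0067,-0.0667,0,0,0],[0.05,0,0.0067,-0.15,0,0,0],[0.05,0,0.0067,-0.1667,0,0,0.7854],[0.05,0,0.0067,-0.1667,0,0,0.7854],[0.05,0,0.0067,-0.1667,0,0,0.7854],[0.05,0,0.0067,-0.1667,0,0,0.7854],[0.05,0,0.0067,-0.1667,0,0,0.7854],[0.05,0,0.0067,-0.1667,0,0,0.7854],[0.05,0,0.0067,-0.1667,0,0,0.7854],[0.05,0,0.0067,-0.1667,0,0,0.7854],[0.05,0,0.0067,-0.1667,0,0,0.7854],[0.05,0,0.0067,-0.1667,0,0,0.7854],[0.05,0,0.0067,-0.1667,0,0,0.7854],[0.05,0,0.0067,-0.1667,0,0,0.7854]]}'
python3 - <<'E'
from h import *
c=manip.camera("top"); a=c["color"]
cv2.imwrite("pics/t1.png",cv2.resize(a[165:260,275:400],None,fx=6,fy=6,interpolation=cv2.INTER_CUBIC))
b=np.load("box.npy")
for o in manip.outline_of("top","rolling_pin")[:2]:
    m=o["pixels"].astype(np.uint8);ys,xs=np.nonzero(m);print(o["score"],o["centre"],xs.min(),xs.max())
    for u in range(xs.min(),xs.max()+1,2):
        v=ys[xs==u]
        if len(v):
            w=ray(c,(u,v.mean()),.019);print(u,v.min(),v.max(),b2w([0,0,-b[2]],[w[0]-b[0],w[1]-b[1],w[2]])[0])
E
```

```text
t: 7.0
position: [0.4917, -0.158, 0.182]
tcp_rot: [-180.0, 0.0, 88.7]
force: [-0.0, -0.6, -1.6]
opening: 0.05
grip_force: 0.0
0.72 [316.8, 209.7] 296 334
296 206 207 [-0.1217  0.0177  0.019 ]
298 204 209 [-0.1159  0.0179  0.019 ]
300 204 209 [-0.1101  0.0182  0.019 ]
302 204 209 [-0.1043  0.0184  0.019 ]
304 204 209 [-0.0985  0.0187  0.019 ]
306 203 209 [-0.0928  0.0204  0.019 ]
308 202 210 [-0.087   0.0207  0.019 ]
310 202 211 [-0.0811  0.0194  0.019 ]
312 202 211 [-0.0753  0.0197  0.019 ]
314 202 211 [-0.0695  0.0199  0.019 ]
316 202 211 [-0.0637  0.0202  0.019 ]
318 203 211 [-0.0579  0.0189  0.019 ]
320 203 212 [-0.0521  0.0177  0.019 ]
322 203 212 [-0.0463  0.018   0.019 ]
324 203 212 [-0.0405  0.0182  0.019 ]
326 203 212 [-0.0347  0.0184  0.019 ]
328 203 212 [-0.0289  0.0187  0.019 ]
330 203 211 [-0.0231  0.0204  0.019 ]
332 203 211 [-0.0173  0.0207  0.019 ]
334 204 211 [-0.0115  0.0194  0.019 ]
```

View pics/t1.png

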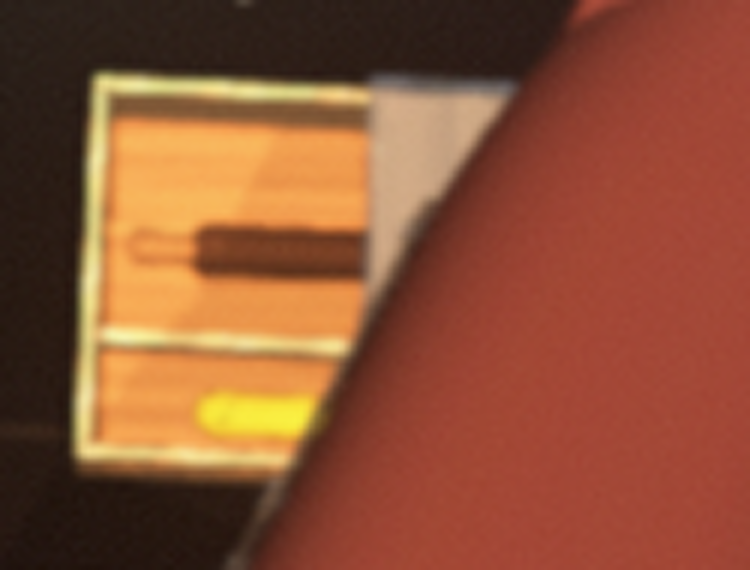

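The picture shows the lid back at its stop and the pin undisturbed (front tip at crop (130,245), barrel at row ~250). The opener is in place.

To row units: 0.173 m / 0.6 = 0.2883, 0.0205 m / 0.6 = 0.0342.

```bash
python3 -m crank '{"rows":[[0.05,0.0833,0.0167,0,0,0,0],[0.05,0.1667,0.0333,0,0,0,0],[0.05,0.211,0.0342,0,0,0,0],[0.05,0.211,0.0342,0.0667,0,0,0],[0.05,0.211,0.0342,0.1333,0,0,0],[0.05,0.211,0.0342,0.1833,0,0,0],[0.05,0.211,0.0342,0.225,0,0,0],[0.05,0.211,0.0342,0.25,0,0,0],[0.05,0.211,0.0342,0.27,0,0,0],[0.05,0.211,0.0342,0.2833,0,0,0],[0.05,0.211,0.0342,0.2883,0,0,0],[0.05,0.211,0.0342,0.2883,0,0,0]]}'
```

```text
t: 8.3
position: [0.5151, -0.0317, 0.0091]
tcp_rot: [180.0, 0.0, 88.8]
force: [-0.4, 0.4, 0.1]
opening: 0.0499
grip_force: 0.0
```

```bash
python3 -m crank '{"rows":[[0.0,0,0,0,0,0,0],[0,0,0,0,0,0,0],[0,0,0,0,0,0,0],[0,0,0,0,0,0,0],[0,0,0,0,0,0,0],[0,0,0,0,0,0,0],[0,0,0,0,0,0,0],[0,0,0,0,0,0,0]]}' 60
python3 - <<'E'
from h import *
b=np.load("box.npy");s=manip.sense();p=s["position"];print(s["force"],b2w([0,0,-b[2]],[p[0]-b[0],p[1]-b[1],p[2]]))
# waypoints: box frame TCP position & tool shift for tilt th about back tip; tool x = box -x, tool z = down
d=.093+.066; off=.010 # TCP is .010 below the axis
x0,z0=-.066,.009
for th,ex,ez,sl in[(3,0,.002,0),(6,0,.001,0),(9,0,0,0),(12,0,-.001,0),(15,0,-.003,0),(18,0,-.003,0),(18,0,-.003,.03),(20,0,-.003,.045),(22,0,-.003,.07),(22,0,-.003,.19)]:
    t=np.radians(th)
    # axis point at grasp; for pulls, pivot line through cover point keeps z(-8)=.048
    if sl==0: a=np.array([.093-d*np.cos(t),.019+ez+d*np.sin(t)])
    else:
        e=np.array([-.008,.048]); s0=.048+.106/ .951 # dist. tip to edge at 18 deg approx
        L=d-(.101/np.cos(np.radians(18)))+sl; a=e+L*np.array([-np.cos(t),np.sin(t)])
    tcp=a-off*np.array([np.sin(t),np.cos(t)])   # down in tool = (-sin,-cos) in (x,z)
    ze=a[1]-np.tan(t)*(-.008-a[0]);zw=ze+.127*np.tan(t)
    print(th,"dx %.4f dz %.4f"%(x0-tcp[0],z0-tcp[1]),"edge gap %.4f wall gap %.4f"%(.067-ze-.013/np.cos(t),zw-.013/np.cos(t)-.068))
E
```

```text
t: 9.1
position: [0.5157, -0.0318, 0.0099]
tcp_rot: [179.9, 0.0, 88.8]
force: [-0.8, 0.4, 5.7]
opening: 0.024
grip_force: 58.8
[-0.7633  0.431   5.7385] [[-0.0662  0.0208  0.0099]]
3 dx 0.0003 dz -0.0103 edge gap 0.0277 wall gap -0.0481
6 dx 0.0002 dz -0.0177 edge gap 0.0233 wall gap -0.0371
9 dx -0.0004 dz -0.0250 edge gap 0.0188 wall gap -0.0261
12 dx -0.0014 dz -0.0323 edge gap 0.0142 wall gap -0.0148
15 dx -0.0028 dz -0.0385 edge gap 0.0105 wall gap -0.0044
18 dx -0.0047 dz -0.0466 edge gap 0.0045 wall gap 0.0084
18 dx 0.0238 dz -0.0551 edge gap 0.0053 wall gap 0.0076
20 dx 0.0373 dz -0.0631 edge gap 0.0052 wall gap 0.0124
22 dx 0.0596 dz -0.0757 edge gap 0.0050 wall gap 0.0173
22 dx 0.1709 dz -0.1207 edge gap 0.0050 wall gap 0.0173
```

To row units: -0.0465 m / 0.6 = -0.0775, -0.0385 m / 0.6 = -0.0642, 18 degrees / 114.5916 = 0.1571.

```bash
python3 -m crank '{"rows":[[0,0,0,-0.0167,0,0.0262,0],[0,0,0,-0.03,0,0.0524,0],[0,0,0,-0.0417,0,0.0785,0],[0,-0.0017,0,-0.0533,0,0.1047,0],[0,-0.005,0,-0.0642,0,0.1309,0],[0,-0.0075,0,-0.0775,0,0.1571,0],[0,-0.0075,0,-0.0775,0,0.1571,0]]}'
python3 - <<'E'
from h import *
c=manip.camera("scene"); cv2.imwrite("pics/s1.png",cv2.resize(c["color"][150:300,220:420],None,fx=4,fy=4,interpolation=cv2.INTER_CUBIC))
print(manip.sense()["force"],manip.sense()["moment"])
E
```

```text
t: 9.8
position: [0.5155, -0.0376, 0.0561]
tcp_rot: [179.9, -18.0, 88.7]
force: [2.0, 0.2, -2.2]
opening: 0.024
grip_force: 59.0
[ 0.7777 -0.1018 -1.3686] [-0.3573 -0.0205  0.0096]
```

View pics/s1.png

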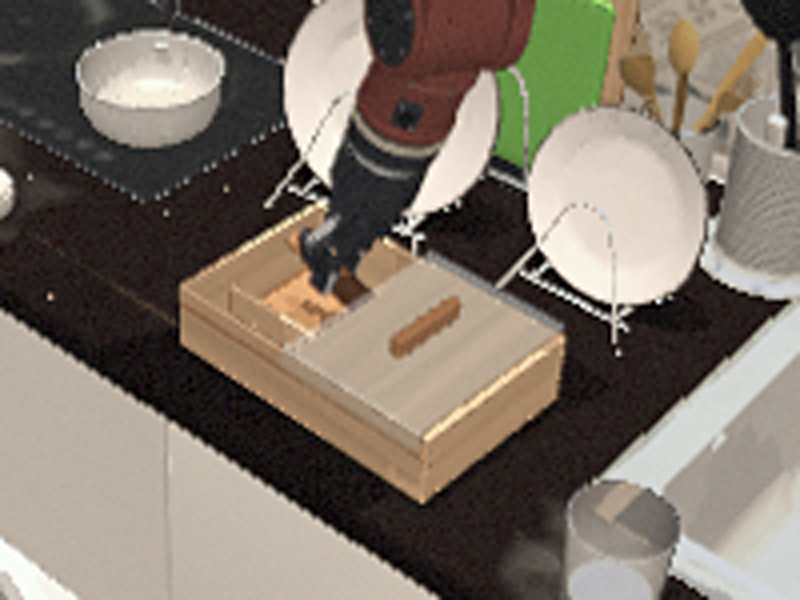

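The scene view shows the pin tilted with its front end above the opening, clear of the lid and walls; forces are about the pin's weight alone. Now I pull along its axis.

To row units: 0.07 m / 0.6 = 0.1167, 0.055 m / 0.6 = 0.0917.

```bash
python3 -m crank '{"rows":[[0,0.0167,0,0,0,0,0],[0,0.0417,0,0,0,0,0],[0,0.0667,0,0,0,0,0],[0,0.0917,0,0,0,0,0],[0,0.1167,0,0,0,0,0],[0,0.1167,0,0,0,0,0]]}'
python3 - <<'E'
from h import *
c=manip.camera("scene"); cv2.imwrite("pics/s2.png",cv2.resize(c["color"][150:300,220:420],None,fx=4,fy=4,interpolation=cv2.INTER_CUBIC))
print(manip.sense()["force"],manip.sense()["moment"])
E
```

```text
t: 10.45
position: [0.5162, 0.0328, 0.078]
tcp_rot: [179.9, -18.0, 88.9]
force: [-0.6, 0.4, -1.6]
opening: 0.0241
grip_force: 59.0
[-0.0775  0.2674 -1.8829] [-0.3283  0.0082 -0.0174]
```

View pics/s2.png

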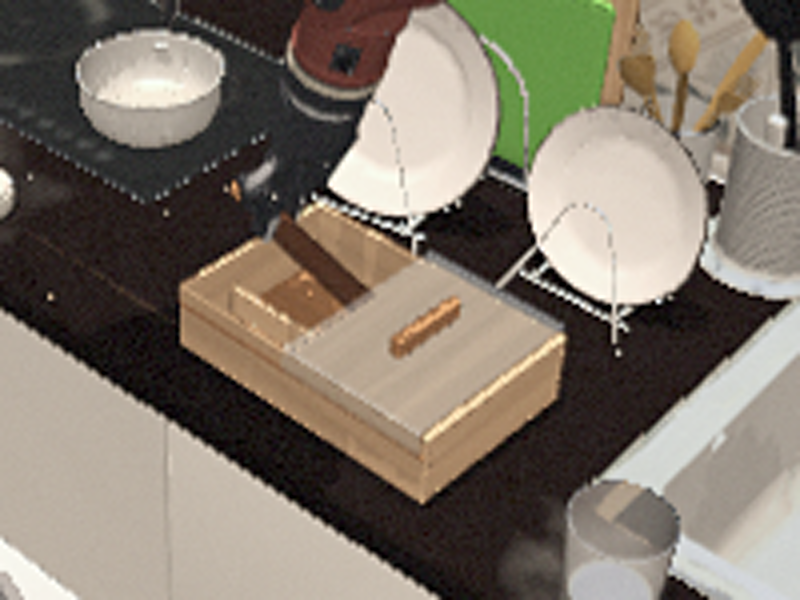

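Pin sliding out cleanly, barrel end still just under the lid at crop (360,300). I continue, then lift.

To row units: -0.269 m / 0.6 = -0.4483, -0.25 m / 0.6 = -0.4167.

```bash
python3 -m crank '{"rows":[[0,0.025,0,0,0,0,0],[0,0.05,0,0,0,0,0],[0,0.075,0,0,0,0,0],[0,0.1,0,0,0,0,0],[0,0.125,0,0,0,0,0],[0,0.1333,0,-0.025,0,0,0],[0,0.15,0,-0.075,0,0,0],[0,0.1667,0,-0.1333,0,0,0],[0,0.1833,0,-0.1917,0,0,0],[0,0.2,0,-0.25,0,0,0],[0,0.2167,0,-0.3083,0,0,0],[0,0.2533,0,-0.3967,0,0,0],[0,0.2533,0,-0.3967,0,0,0],[0,0.1833,0,-0.4167,0,0,0],[0,0.1333,0,-0.4333,0,0,0],[0,0.095,0,-0.4483,0,0,0],[0,0.095,0,-0.4483,0,0,0],[0,0.095,0,-0.4483,0,0,0]]}'
python3 - <<'E'
from h import *
c=manip.camera("scene"); cv2.imwrite("pics/s3.png",cv2.resize(c["color"][60:360,120:460],None,fx=2,fy=2,interpolation=cv2.INTER_CUBIC))
c=manip.camera("top"); cv2.imwrite("pics/t3.png",cv2.resize(c["color"][130:280,90:490],None,fx=2,fy=2,interpolation=cv2.INTER_CUBIC))
s=manip.sense();print(s["force"],s["opening"],s["qvel"])
for th in("kitchen_timer","glass","clip_jar","cap_opener"):
  for o in manip.outline_of("top",th)[:1]: print(th,o["score"],o["centre"])
E
```

```text
t: 12.3
position: [0.5156, 0.0018, 0.3503]
tcp_rot: [-180.0, -18.0, 88.7]
force: [0.1, -0.3, -1.8]
opening: 0.0233
grip_force: 59.1
[ 0.2287  0.1142 -1.1324] 0.023984618893488536 [ 0.4826 -0.0953  0.0263  0.0963 -0.0727 -0.2425]
kitchen_timer 0.89 [183.8, 232.9]
glass 0.65 [133.4, 213.9]
clip_jar 0.6 [134.3, 212.3]
```

View pics/s3.png

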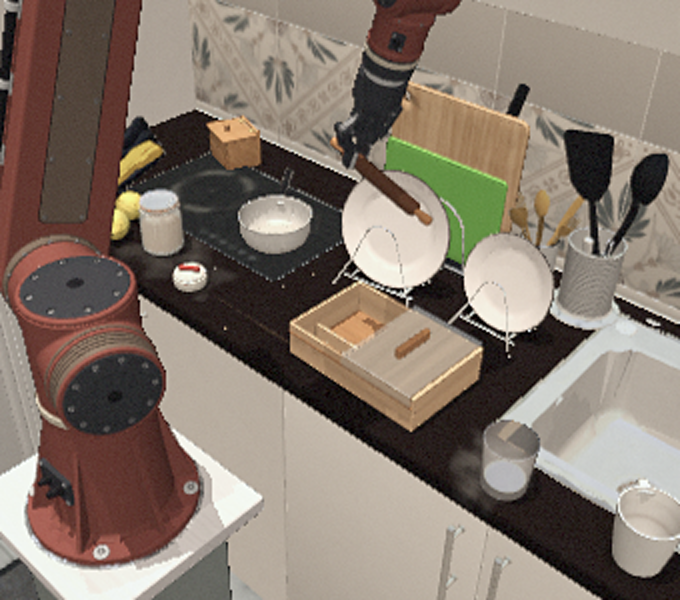

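View pics/t3.png

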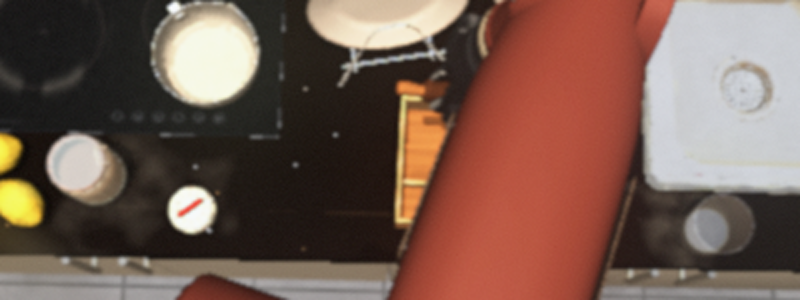

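The pin is held well above the box, with its lowest tip at about z = 0.31. The lid is open, and the timer spans columns 174–198 as it did at the start. The jar and glass are in place.

```bash
python3 -c "
from rig import manip
print(manip.finish_job())"
```

```text
the job is handed in; nothing more can be done
None
```

The lid is slid back to its stop and the rolling pin is held in the gripper well above the box; the timer, jar and glass look unmoved, and the opener, never touched but hidden by the arm in the last pictures, should still be lying in the box; the job was handed in at about 12.5 s.

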